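# Level the plaster setting table

## Task

Level the stainless setting table before models are poured: set the red spirit level down gently in the middle of it, lengthwise along the engraved line, let go, and turn the black knob of the levelling foot until the bubble is centred between its two lines. Then press the level down flat on the table with the fingers, firmly but without forcing it, and finish while still pressing it, the bubble still centred, so that a colleague can lock the foot. Leave the other things on the counter where they are.

Things in the scene. Friction and masses are not known exactly. Their poses are not given: they have to be found in the camera images.
- level: red box-section spirit level with black end caps, 180 x 26 x 42 mm high, 0.3 kg; at the start it stands on its base on the counter, vial up. Origin: centre of its underside; x along its length, z up. A slot in its top, 68 long about the middle, shows a yellow-green vial with a white bubble and two black lines; the top is solid and flat from 34 to 90 either side of the middle.
- bubble (a joint): position of the white bubble (about 13 mm long) along the level's own +x, m from the middle between the vial's two black lines, which stand 19 mm apart (0 = centred, stops at +-0.021). The bubble runs to the higher end, 1.1 mm for each mrad of tilt, and settles in about 1 s.
- deck_mid (a point): middle of the setting table's flat stainless top, 64 mm above the counter when level; x along its length towards the levelling foot, y across, z out of it. It is 300 (x) x 180 (y), a thin dark line engraved along x through its middle. It stands on two fixed feet near its -x end, about which it tilts, and on the levelling foot beyond its +x end, which at first stands 1.3 to 3.2 mm too low.
- deck: the same table top as a body; origin low between its two fixed feet, 125 to -x of deck_mid and 54 below it; axes as deck_mid
- knob (a point): middle of the black ribbed knob on top of the levelling foot's upright screw: round, 40 mm diameter, 26 mm high (13 above and below this point). This point is on the vertical turning axis, 185 to +x of deck_mid, 101 above the counter; the knob stays at that height as it turns. Under it are about 16 of bare screw (16 diameter), then the nut on the table's ear.
- pot: bystander: round steel pot with coloured cotton rolls, 77 diameter x 88 (rolls to 100) high; origin under its centre
- cast: bystander: cream plaster model of a jaw, about 62 x 64 x 30 high; origin under its middle
- imptray: bystander: steel impression tray, 56 x 76 x 18 high with a handle 50 long to its +x; origin under its middle
- bowl: bystander: green rubber mixing bowl, 116 diameter x 65 high; origin under its centre
- spatula: bystander: plaster spatula with a dark handle lying flat, 200 long along its x; origin under its middle
- spray: bystander: white bottle with a blue cap, 60 diameter x 170 high; origin under its centre
- former: bystander: open blue rubber base mould, 78 x 70 x 30 high; origin under its centre
- foot: the levelling foot (pad on the counter, screw, knob), origin under the knob on the counter. Turned clockwise seen from above it raises its end of the table: 1 rad raises it 1.27 mm and moves the bubble of a level lying along the table 4.5 mm towards the foot; anticlockwise lowers it. It takes 0.15 N m to turn and stays where it is left.
There are look-alikes about, which are no part of the job. Of the things that look like the level, the middle-sized one is meant.

How it is judged:
By the outcome, as a careful person would: the job done as asked, in the order asked, and still so for the second after the job is handed in, while the arm keeps its last pose, push and grip.
It also fails if it takes over 58 s, if anything falls off the work surface, if the arm or the gripper's body presses on something with over 40 N, if the wrist force passes 120 N, or if a joint passes its speed limit or range.

## Robot

A 6-joint arm with a two-finger parallel gripper is mounted at the origin on the work surface. World frame = base frame: x ahead of the robot, y to its left, z up, the work surface at z = 0. Lengths are in m, angles in degrees, forces in N, time in s.
With the tool pointing down it reaches from about 0.25 to 0.725 m from the base axis. Payload 9.7 kg.
Tool frame: the origin (TCP) lies midway between the tips of the shut fingers; the grasp point (between the pads) lies 19 mm behind it; z points along the fingers, x is the direction in which the jaws open and shut, and the axes are right-handed (so a half turn about z gives the same grasp; the last joint's range is limited). The gripper opens to 85 mm and grips with 20 to 120 N. Pads are 22 mm wide; open, the fingers measure 114 mm over their backs; the gripper's body (76 mm by 85 mm) begins 54 mm behind the grasp point. The pads swing forward as they close: fully open they stand 13 mm farther back than shut.
Start: joints at [-74.313, 4.979, 10.078, 95.1, 0, 90], TCP at [0.149, -0.53, 0.231] pointing down, gripper open.
Joint ranges: [-179.16, 179.16], [-48.56, 103.87], [-65.8, 70.77], [-126.05, 130.52], [-82.76, 87.17], [-180, 180]. Speed limits (degrees/s): [127.2, 127.2, 147.25, 180, 180, 180].

## Interface

Orientations are given as [roll, pitch, yaw] about the fixed x, y, z axes, in that order (R = Rz(yaw) Ry(pitch) Rx(roll)).
In Python, from workcell import bot, optics gives the robot as it stands.
- The arm moves only by the shell command python3 -m creep 'ROWS' [FORCE]. ROWS is JSON, a list of rows, each a list of 7 numbers: the shift along the tool's x, y, z in m, then the turn, a rotation vector about the tool's x, y, z in rad, then the opening, from 0 (shut) to 1 (fully open). A call has 1 to 8 rows; each row is the pose to reach, as a shift and turn from the pose commanded when the call began, along the tool's axes at that moment; what a row does not reach only later rows make up. A row lasts 1/10 s, in which the tool goes at most 50 mm and 8.59 degrees, less where a joint would pass 70% of its speed; a pose out of reach is approached as far as the arm can. A call with a gripper value outside its range is refused whole. The fingers move at their own pace and stop on an object; FORCE is the grip in N (left out, the last holds). Time passes only in rows, so rows that repeat a pose let the fingers close. It gives the time, the measured TCP pose, the force and the opening at its end, in the units of the state.
- bot.get_obs(): the state, without advancing time (a new reading comes with each control period).
- optics.camera(name): name is "side" or "top"; returns the picture (400x640x3 uint8, red, green, blue); there is no depth.
- optics.camera_params(name): a dict with "camera_matrix" (3x3 intrinsics, pixels), "R" (3x3) and "t" (3): a world point X has camera coordinates R X + t. Camera axes: x right, y down, z forward; pixel columns grow to the right and rows downward; lengths in m; the calibration is good to about 2 mm. A picture is of the moment at which its call begins. camera_params takes no time and is no camera call.
- bot.job_done(): hands the job in, once; it reports no verdict.
The state is a dict: "time": time; "q": joint angles; "qd": joint speeds; "joint_efforts": joint torques, N m; "ee_pos": TCP position; "tcp_rot": TCP orientation; "wrist_force": force on the tool from outside, world axes, zero at the start; "torque": the same for the moment, N m; "opening": finger opening in m.
Only numpy, scipy, OpenCV 4.12 (cv2) and the standard library are available. Lean on these libraries where they do the work, as an engineer would, in place of code of your own. Each camera call takes 0.05 s, during which the arm holds its last target.

## Working session

There is one attempt and no reset: what is moved stays moved. The work goes in short steps, Python scripts to look and compute and a shell command to move; the robot and the scene stay as the last step left them, time stands still between calls to the robot, and variables do not carry over. Pictures are saved under pics/ and viewed, and the job is handed in when it is done.

```bash
ls; mkdir -p pics; python3 - <<'E'
from workcell import bot, optics
import cv2
o=bot.get_obs();print(o)
for n in("side","top"):
    im=optics.camera(n);cv2.imwrite(f"pics/{n}0.png",im[:,:,::-1])
    p=optics.camera_params(n);print(n,p)
E
```

```text
pics
{'time': 0.0, 'q': array([-7.43124658e+01,  5.01188703e+00,  1.00336474e+01,  9.50974260e+01,
       -1.21795368e-04,  9.00011557e+01]), 'qd': array([-0.06719195, -0.06497254, -0.01756824,  0.13082767, -0.07322234,
       -0.01873173]), 'joint_efforts': array([-1.37317211e-04, -5.20388460e+01,  4.64800501e+01,  1.65235461e-02,
        7.68384643e-05,  2.10414794e-05]), 'ee_pos': array([ 0.14865569, -0.52930372,  0.23056827]), 'tcp_rot': array([ 1.79999877e+02,  7.56655839e-02, -7.43136215e+01]), 'wrist_force': array([-0.54940257,  0.03381983, -0.5338563 ]), 'torque': array([ 0.04814509, -0.02901376, -0.05486239]), 'opening': 0.08547911662076256}
side {'camera_matrix': array([[374.51335624,   0.        , 320.65546972],
       [  0.        , 374.51335624, 198.03946092],
       [  0.        ,   0.        ,   1.        ]]), 'R': array([[-0.77453513, -0.63236185, -0.01462262],
       [-0.33129738,  0.42525883, -0.84225707],
       [ 0.53882964, -0.64751326, -0.53887773]]), 't': array([0.41962704, 0.25013311, 0.72019714])}
top {'camera_matrix': array([[406.58348251,   0.        , 318.6123544 ],
       [  0.        , 406.58348251, 204.45733379],
       [  0.        ,   0.        ,   1.        ]]), 'R': array([[ 0.00253752, -0.99958381, -0.02873612],
       [-0.98909703,  0.00172241, -0.14725522],
       [ 0.14724343,  0.02879647, -0.98868101]]), 't': array([0.01439557, 0.54226093, 1.08277033])}
```

View pics/side0.png

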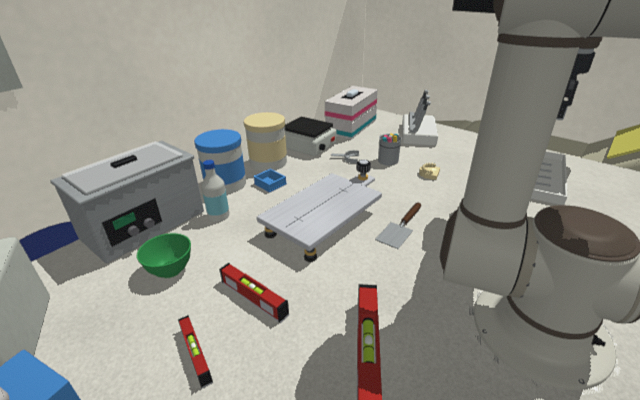

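View pics/top0.png

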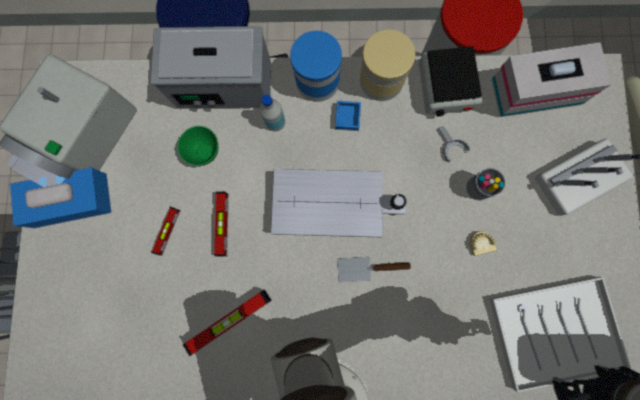

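The top view shows three red levels: (166,231), the smallest; (220,223); and (228,321), the largest. In the side view they are at (195,350), (253,290) and (369,342). I'll measure all three and crop the middle one.

```bash
cat > h.py <<'E'
from workcell import bot, optics
import cv2, numpy as np
from scipy.spatial.transform import Rotation as Ro
P={n:optics.camera_params(n) for n in("side","top")}
def ray(n,u,v,z):
    p=P[n];R=np.array(p["R"]);t=np.array(p["t"]);K=p["camera_matrix"]
    c=-R.T@t; d=R.T@np.linalg.solve(K,[u,v,1.]); return c+d*(z-c[2])/d[2]
def proj(n,X):
    p=P[n];x=p["camera_matrix"]@(p["R"]@np.array(X)+p["t"]);return x[:2]/x[2]
def crop(n,im,u,v,w,h,s,name):
    c=im[max(0,v-h):v+h,max(0,u-w):u+w,::-1]
    cv2.imwrite(f"pics/{name}.png",cv2.resize(c,None,fx=s,fy=s,interpolation=cv2.INTER_CUBIC))
E
python3 - <<'E'
from h import *
im=cv2.imread("pics/top0.png");hsv=cv2.cvtColor(im,cv2.COLOR_BGR2HSV)
m=(((hsv[...,0]<8)|(hsv[...,0]>172))&(hsv[...,1]>150)&(hsv[...,2]>60)).astype(np.uint8)
m=cv2.morphologyEx(m,cv2.MORPH_CLOSE,np.ones((9,9)))
cs,_=cv2.findContours(m,0,2)
for c in cs:
    if cv2.contourArea(c)<100:continue
    r=cv2.minAreaRect(c);b=cv2.boxPoints(r)
    W=np.array([ray("top",*q,0.042) for q in b]);print(r,"sides mm",np.linalg.norm(W[1]-W[0])*1e3,np.linalg.norm(W[2]-W[1])*1e3,W.mean(0).round(3))
i=im[:,:,::-1]
crop("top",i,220,223,30,40,8,"c_lev")
crop("top",i,340,205,80,50,5,"c_deck")
i=cv2.imread("pics/side0.png")[:,:,::-1]
crop("side",i,253,290,50,40,7,"c_levs")
E
```

```text
((201.63397216796875, 339.23876953125), (13.037590980529785, 32.92173767089844), 56.88865280151367) sides mm 85.53072851161495 34.42429330397118 [0.182 0.324 0.042]
((247.46620178222656, 307.95269775390625), (12.787240028381348, 37.0829963684082), 54.462318420410156) sides mm 97.67447001415513 34.09033232901359 [0.263 0.204 0.042]
((165.0, 231.0), (9.284767150878906, 47.90939712524414), 21.801406860351562) sides mm 130.27646003758286 26.625455868114425 [0.469 0.439 0.042]
((220.3941192626953, 223.52352905273438), (11.390792846679688, 61.21564483642578), 1.50743567943573) sides mm 169.60188955886693 32.046601978025095 [0.49  0.285 0.042]
((481.5, 26.0), (52.0, 81.0), 90.0) sides mm 235.69050325608836 163.69826030592463 [ 1.068 -0.459  0.042]
```

View pics/c_lev.png

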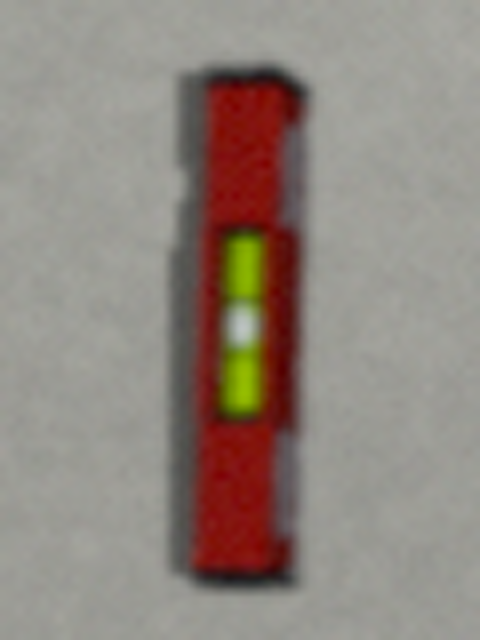

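View pics/c_deck.png

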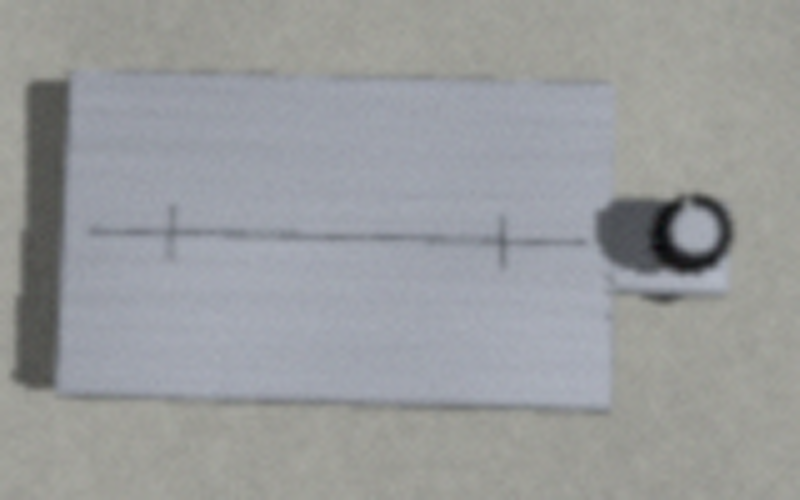

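View pics/c_levs.png

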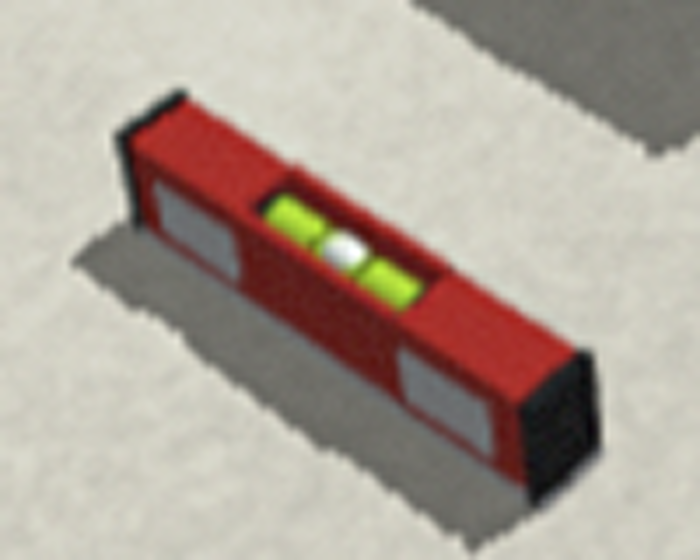

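The middle-sized level is the one at top (220,223), side (253,290). It measures about 170–180 mm, against roughly 130 and 250+ for the others. In the deck crop the engraved line runs from (278,201) to (377,203), and the knob top is at (398,201).

```bash
python3 - <<'E'
from h import *
for n in P: print(n,"cam",(-P[n]["R"].T@P[n]["t"]).round(3))
a=lambda x,y:(190+x/8-.5+.06,183+y/8-.5+.06)
for nm,p,z in(("slot",(242,325),.036),("topmid far",(245,76),.042),("topmid near",(236,572),.042)):
    print(nm,ray("top",*a(*p),z).round(4))
b=lambda x,y:(203+x/7-.43,250+y/7-.43)
for nm,p,z in(("bubble side",(345,250),.036),("s far end",(155,115),.042),("s near end",(553,377),.042),):
    print(nm,ray("side",*b(*p),z).round(4))
d=lambda x,y:(260+x/5-.4,155+y/5-.4)
W=[ray("top",*d(*q),z) for q,z in zip([(72,72),(612,82),(610,410),(57,395)],[.064,.062,.062,.064])]
print(np.round(W,4),np.mean(W,0),np.linalg.norm(W[0]-W[1]),np.linalg.norm(W[1]-W[2]))
L=[ray("top",*d(*q),.063) for q in[(90,231),(587,242),(172,232),(503,240)]];print("line",np.round(L,4))
v=L[1]-L[0];print("dir",np.degrees(np.arctan2(v[1],v[0])))
print("knob",ray("top",*d(692,232),.114))
im=cv2.imread("pics/side0.png")[:,:,::-1];crop("side",im,320,205,70,60,5.5,"c_decks")
E
```

```text
side cam [0.02  0.625 0.605]
top cam [ 0.377 -0.018  1.151]
slot [0.4909 0.2888 0.036 ]
topmid far [0.5775 0.2894 0.042 ]
topmid near [0.4057 0.2859 0.042 ]
bubble side [0.4889 0.2895 0.036 ]
s far end [0.5739 0.2912 0.042 ]
s near end [0.4025 0.2896 0.042 ]
[[ 0.6375  0.1368  0.064 ]
 [ 0.6311 -0.1589  0.062 ]
 [ 0.4521 -0.1542  0.062 ]
 [ 0.4599  0.1416  0.064 ]] [ 0.54513197 -0.00866183  0.063     ] 0.29577704707613556 0.17899523286253344
line [[ 0.5491  0.1255  0.063 ]
 [ 0.5426 -0.1435  0.063 ]
 [ 0.5485  0.0808  0.063 ]
 [ 0.5438 -0.0984  0.063 ]]
dir -91.3936655237542
knob [ 0.53990861 -0.19144563  0.114     ]
```

View pics/c_decks.png

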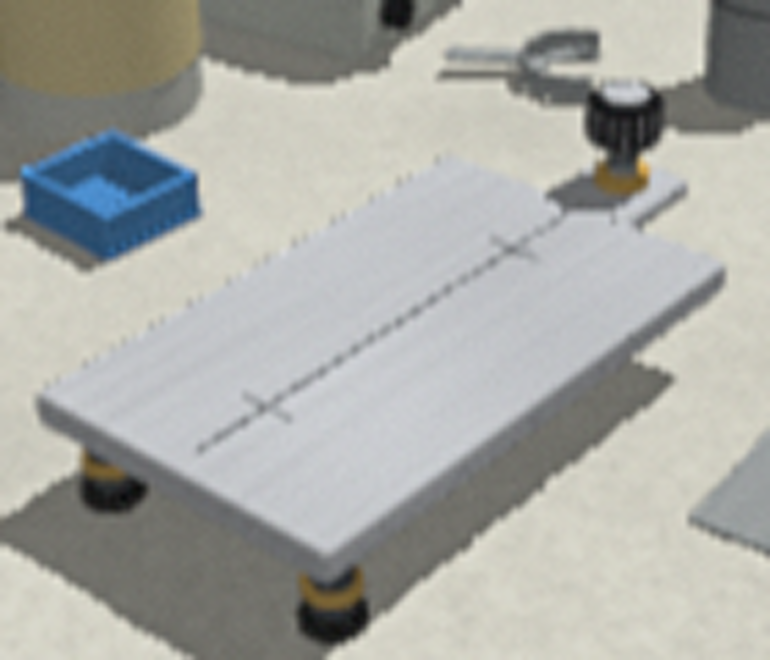

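Both cameras agree on the level: centre about (0.490, 0.2885), yaw about 1°. The table ticks are 179 mm apart, with the middle at (0.546, -0.009), direction -91.4°, and the knob near (0.541, -0.193). Next I work out the reach above the level.

```bash
cat >> h.py <<'E'
def go(pos,yaw):
    o=bot.get_obs();R0=Ro.from_euler("xyz",o["tcp_rot"],degrees=True)
    sh=R0.inv().apply(np.array(pos)-o["ee_pos"])
    Rt=Ro.from_euler("xyz",[180,0,yaw],degrees=True)
    rv=(R0.inv()*Rt).as_rotvec()
    print("t",round(o["time"],2),"pos",o["ee_pos"].round(4),"rpy",o["tcp_rot"].round(2),"q",o["q"].round(1),"F",o["wrist_force"].round(1))
    print("shift",sh.round(4),"turn",rv.round(4))
E
python3 -c "
from h import *
go([.49,.2885,.13],91)"
```

```text
t 0.1 pos [ 0.1486 -0.5293  0.2307] rpy [ 1.800e+02  7.000e-02 -7.431e+01] q [-74.3   5.   10.   95.1  -0.   90. ] F [ 0.2  0.1 -0.8]
shift [-0.6949 -0.5497  0.1015] turn [-1.7000e-03  3.0000e-04 -2.8853e+00]
```

```bash
python3 -m creep '[[-0.695,-0.550,0.10,0,0,-2.885,1],[-0.695,-0.550,0.10,0,0,-2.885,1],[-0.695,-0.550,0.10,0,0,-2.885,1],[-0.695,-0.550,0.10,0,0,-2.885,1],[-0.695,-0.550,0.10,0,0,-2.885,1],[-0.695,-0.550,0.10,0,0,-2.885,1],[-0.695,-0.550,0.10,0,0,-2.885,1],[-0.695,-0.550,0.10,0,0,-2.885,1]]'; python3 -c "
from h import *
go([.49,.2885,.13],91)"
```

```text
time: 0.9
ee_pos: [0.302, -0.1609, 0.1862]
tcp_rot: [180.0, -0.0, -5.2]
wrist_force: [1.5, -1.2, 0.4]
opening: 0.0854
t 0.9 pos [ 0.302  -0.1609  0.1862] rpy [ 1.7999e+02 -3.0000e-02 -5.2500e+00] q [-28.1 -24.3 -20.3  94.    0.   67.2] F [ 1.5 -1.2  0.4]
shift [ 0.1461 -0.4648  0.0561] turn [ 6.0000e-04 -3.0000e-04 -1.6799e+00]
```

```bash
python3 -m creep '[[0.146,-0.465,0.055,0,0,-1.68,1],[0.146,-0.465,0.055,0,0,-1.68,1],[0.146,-0.465,0.055,0,0,-1.68,1],[0.146,-0.465,0.055,0,0,-1.68,1],[0.146,-0.465,0.055,0,0,-1.68,1],[0.146,-0.465,0.055,0,0,-1.68,1],[0.146,-0.465,0.055,0,0,-1.68,1],[0.146,-0.465,0.055,0,0,-1.68,1]]'; python3 -c "
from h import *
go([.49,.2885,.10],91)"
```

```text
time: 1.7
ee_pos: [0.4573, 0.2054, 0.1411]
tcp_rot: [-180.0, 0.0, 63.6]
wrist_force: [1.3, -0.7, 0.3]
opening: 0.0856
t 1.7 pos [0.4573 0.2054 0.1411] rpy [-1.800e+02  1.000e-02  6.359e+01] q [24.2 -2.5 -7.5 85.  -0.  50.6] F [ 1.3 -0.7  0.3]
shift [ 0.0889 -0.0077  0.0411] turn [-0.000e+00  1.000e-04 -4.784e-01]
```

```bash
python3 -m creep '[[0.086,-0.008,0.04,0,0,-0.478,1],[0.086,-0.008,0.04,0,0,-0.478,1],[0.086,-0.008,0.04,0,0,-0.478,1],[0.086,-0.008,0.04,0,0,-0.478,1],[0.086,-0.008,0.04,0,0,-0.478,1],[0.086,-0.008,0.04,0,0,-0.478,1]]'; python3 -c "
from h import *
go([.49,.2885,.014],91)
i=optics.camera('side');crop('side',i,253,270,70,60,5,'ap_s')
i=optics.camera('top');crop('top',i,220,215,60,60,5,'ap_t')"
```

```text
time: 2.3
ee_pos: [0.4889, 0.283, 0.1024]
tcp_rot: [179.9, -0.0, 90.3]
wrist_force: [0.1, -0.4, -0.1]
opening: 0.0854
t 2.3 pos [0.4889 0.283  0.1024] rpy [ 1.7994e+02 -3.0000e-02  9.0350e+01] q [30.1  6.3 -2.7 80.9 -0.  29.7] F [ 0.1 -0.4 -0.1]
shift [0.0055 0.001  0.0884] turn [ 0.001  -0.0005 -0.0114]
```

View pics/ap_s.png

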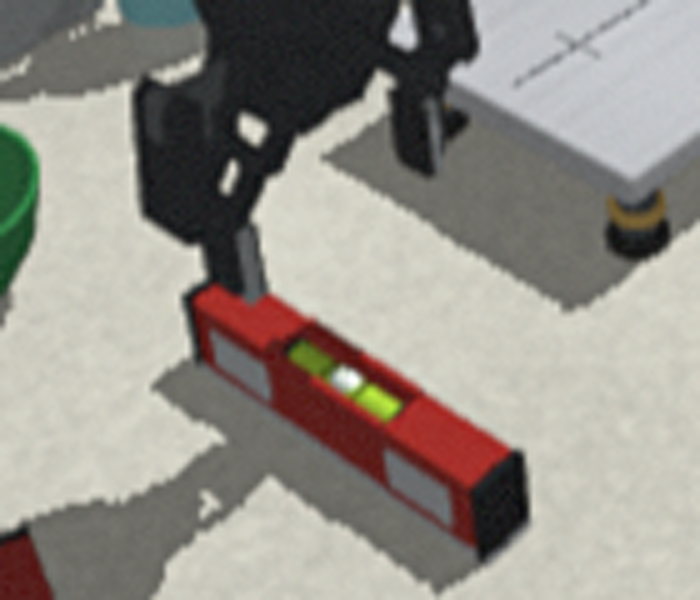

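View pics/ap_t.png

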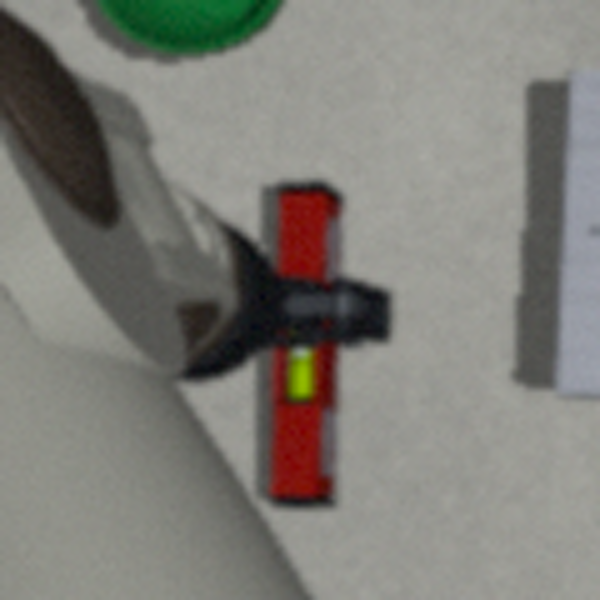

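The gripper straddles the middle of the level: one finger either side in the side crop, and the gripper body over the bubble in the top crop. Descending to grip.

```bash
python3 -m creep '[[0.0045,0.001,0.045,0,0,-0.01,1],[0.0045,0.001,0.085,0,0,-0.01,1],[0.0045,0.001,0.087,0,0,-0.01,1],[0.0045,0.001,0.087,0,0,-0.01,0.2],[0.0045,0.001,0.087,0,0,-0.01,0.2],[0.0045,0.001,0.087,0,0,-0.01,0.2],[0.0045,0.001,0.087,0,0,-0.01,0.2],[0.0045,0.001,0.087,0,0,-0.01,0.2]]' 45; python3 -m creep '[[0,0,0,0,0,0,0.2],[0,0,0,0,0,0,0.2],[0,0,0,0,0,0,0.2]]'; python3 -c "
from h import *
go([.49,.2885,.014],91)"
```

```text
time: 3.2
ee_pos: [0.4906, 0.2885, 0.0164]
tcp_rot: [179.9, -0.1, 91.1]
wrist_force: [-0.2, -0.5, 7.4]
opening: 0.0251
time: 3.5
ee_pos: [0.4906, 0.2885, 0.0163]
tcp_rot: [179.9, -0.1, 91.2]
wrist_force: [-1.7, -0.3, 7.2]
opening: 0.0253
t 3.5 pos [0.4906 0.2885 0.0163] rpy [ 1.7987e+02 -7.0000e-02  9.1150e+01] q [30.5  8.8 -9.6 71.4 -0.  29.3] F [-1.7 -0.3  7.2]
shift [-0.     -0.0006  0.0023] turn [ 0.0023 -0.0012  0.0026]
```

```bash
python3 -m creep '[[0,0,-0.04,0,0,0,0.2],[0,0,-0.09,0,0,0,0.2],[0,0,-0.12,0,0,0,0.2],[0,0,-0.12,0,0,0,0.2]]'; python3 -c "
from h import *
go([.546,-.009,.12],-1.3)
i=optics.camera('side');crop('side',i,253,260,70,60,5,'lift_s')
"
```

```text
time: 3.9
ee_pos: [0.4915, 0.2891, 0.1399]
tcp_rot: [179.6, -0.2, 91.2]
wrist_force: [-0.5, -0.9, -3.0]
opening: 0.0254
t 3.9 pos [0.4915 0.2891 0.1399] rpy [179.62  -0.21  91.16] q [30.5  6.4  1.5 84.7 -0.  29.3] F [-0.5 -0.9 -3. ]
shift [-0.2992  0.0484  0.0191] turn [ 0.0021 -0.0082  1.6137]
```

View pics/lift_s.png

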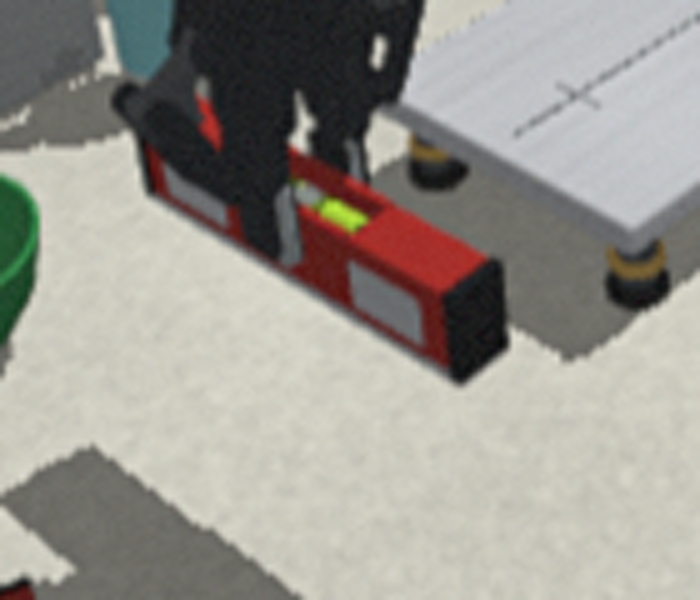

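The level is held upright between the pads. I'll carry it over the table at z = 0.12.

```bash
python3 -m creep '[[-0.299,0.048,0.019,0,-0.006,1.614,0.2],[-0.299,0.048,0.019,0,-0.006,1.614,0.2],[-0.299,0.048,0.019,0,-0.006,1.614,0.2],[-0.299,0.048,0.019,0,-0.006,1.614,0.2],[-0.299,0.048,0.019,0,-0.006,1.614,0.2],[-0.299,0.048,0.019,0,-0.006,1.614,0.2],[-0.299,0.048,0.019,0,-0.006,1.614,0.2],[-0.299,0.048,0.019,0,-0.006,1.614,0.2]]'; python3 -c "
from h import *
go([.546,-.009,.12],-1.3)"
```

```text
time: 4.75
ee_pos: [0.5428, -0.012, 0.113]
tcp_rot: [179.9, 0.4, 21.9]
wrist_force: [0.2, 1.2, -2.3]
opening: 0.0249
t 4.75 pos [ 0.5428 -0.012   0.113 ] rpy [179.94   0.4   21.85] q [-1.2  3.6 -4.4 82.3 -0.2 67. ] F [ 0.2  1.2 -2.3]
shift [ 0.0041 -0.0015 -0.007 ] turn [0.0024 0.0066 0.4041]
```

```bash
python3 -m creep '[[0,0,0,0,0,0.404,0.2],[0,0,0,0,0,0.404,0.2],[0,0,0,0,0,0.404,0.2],[0,0,0,0,0,0.404,0.2],[0,0,0,0,0,0.404,0.2],[0,0,0,0,0,0.404,0.2],[0,0,0,0,0,0.404,0.2]]'; python3 -c "
from h import *
go([.546,-.009,.085],-1.3)
i=optics.camera('side');crop('side',i,320,205,70,60,5,'ov_s')
i=optics.camera('top');crop('top',i,330,205,70,60,5,'ov_t')"
```

```text
time: 5.45
ee_pos: [0.5436, -0.0099, 0.1153]
tcp_rot: [179.8, 0.2, -0.7]
wrist_force: [-0.2, 1.5, -2.7]
opening: 0.025
t 5.45 pos [ 0.5436 -0.0099  0.1153] rpy [ 1.798e+02  1.600e-01 -6.600e-01] q [-0.9  3.5 -4.3 82.3 -0.2 89.7] F [-0.2  1.5 -2.7]
shift [ 0.0024 -0.001   0.0302] turn [0.0036 0.0027 0.0112]
```

View pics/ov_s.png

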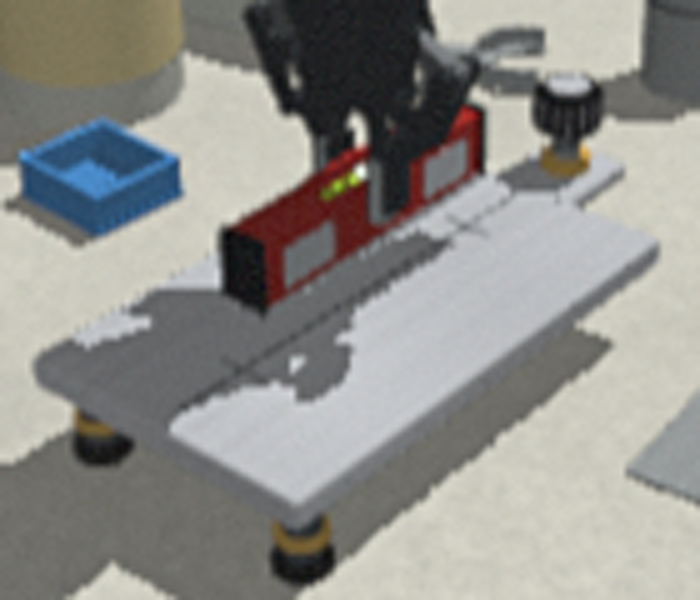

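View pics/ov_t.png

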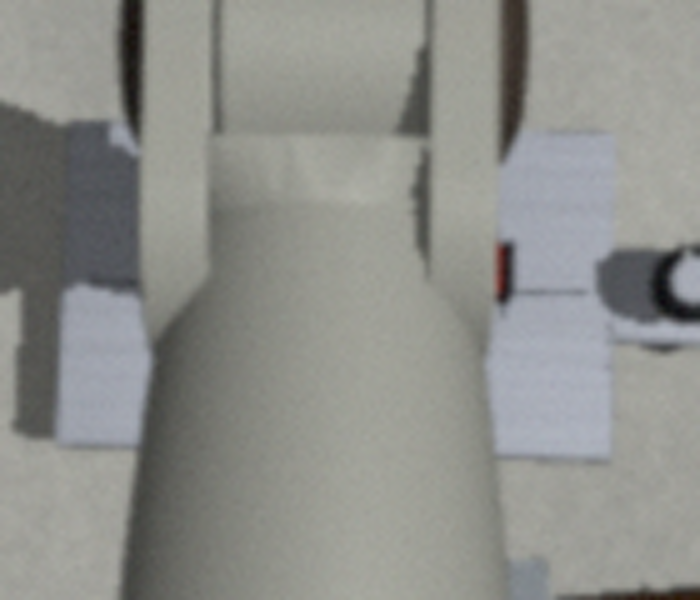

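The level hangs about 35 mm above the table. In the side crop the near cap bottom is around (250,300), with the ticks at (233,368) and (465,228). I'll cross-check the ticks from the side view.

```bash
python3 -c "
from h import *
b=lambda x,y:(250+x/5-.4,145+y/5-.4)
A=ray('side',*b(233,368),.0635);B=ray('side',*b(465,228),.062);print(A,B,(A+B)/2,np.degrees(np.arctan2(*(B-A)[[1,0]])))
# level end near-bottom front/back corners expected if centred at tool (z bottom .099)
o=bot.get_obs();c=o['ee_pos']
for s in(.09,):
  for w in(-.013,.013): print((np.array(proj('side',[c[0]+w,c[1]+s,c[2]-.0163]))-[250,145]+.4)*5)
"
```

```text
[0.55037967 0.08385053 0.0635    ] [ 0.54014237 -0.09578167  0.062     ] [ 0.54526102 -0.00596557  0.06275   ] -93.26177794756455
[264.72764114 318.76635405]
[224.89586749 300.34604517]
```

```bash
python3 -m creep '[[0.002,-0.0025,0.015,0.0035,0.0025,0.011,0.2],[0.002,-0.0025,0.025,0.0035,0.0025,0.011,0.2],[0.002,-0.0025,0.030,0.0035,0.0025,0.011,0.2],[0.002,-0.0025,0.030,0.0035,0.0025,0.011,0.2],[0.002,-0.0025,0.030,0.0035,0.0025,0.011,0.2]]'; python3 -c "
from h import *
go([.5457,-.0075,.080],-1.3)"
```

```text
time: 6.05
ee_pos: [0.5458, -0.0076, 0.0858]
tcp_rot: [180.0, -0.0, -1.4]
wrist_force: [-0.3, -0.5, -2.3]
opening: 0.0253
t 6.05 pos [ 0.5458 -0.0076  0.0858] rpy [ 1.7999e+02 -2.0000e-02 -1.3600e+00] q [-0.8  4.  -7.  78.9 -0.  90.6] F [-0.3 -0.5 -2.3]
shift [-0.0001 -0.0001  0.0058] turn [ 0.0001 -0.0004 -0.0011]
```

```bash
python3 -m creep '[[0,0,0.001,0,0,0,0.2],[0,0,0.002,0,0,0,0.2],[0,0,0.003,0,0,0,0.2],[0,0,0.0035,0,0,0,0.2]]';python3 -m creep '[[0,0,0.0005,0,0,0,0.2],[0,0,0.001,0,0,0,0.2]]'; python3 -m creep '[[0,0,0.0005,0,0,0,0.2],[0,0,0.001,0,0,0,0.2]]'
```

```text
time: 6.45
ee_pos: [0.5457, -0.0075, 0.0821]
tcp_rot: [180.0, -0.0, -1.4]
wrist_force: [0.2, -0.3, -3.0]
opening: 0.0251
time: 6.65
ee_pos: [0.5457, -0.0076, 0.081]
tcp_rot: [180.0, -0.0, -1.4]
wrist_force: [-0.2, 0.2, -3.3]
opening: 0.025
time: 6.85
ee_pos: [0.5457, -0.0076, 0.08]
tcp_rot: [180.0, -0.0, -1.4]
wrist_force: [-0.4, -0.1, -2.2]
opening: 0.0255
```

```bash
python3 -m creep '[[0,0,0.0005,0,0,0,0.2],[0,0,0.0005,0,0,0,0.2]]';python3 -m creep '[[0,0,0.0005,0,0,0,0.2],[0,0,0.0005,0,0,0,0.2]]'
```

```text
time: 7.05
ee_pos: [0.5458, -0.0076, 0.0797]
tcp_rot: [180.0, -0.0, -1.4]
wrist_force: [0.0, -0.4, -1.7]
opening: 0.0253
time: 7.25
ee_pos: [0.5459, -0.0076, 0.0795]
tcp_rot: [180.0, -0.0, -1.4]
wrist_force: [-1.0, -2.2, 1.4]
opening: 0.0251
```

Contact: the force went from -3 to +1.4 N. Releasing, then rising and looking.

```bash
python3 -m creep '[[0,0,0.0,0,0,0,0.4],[0,0,0,0,0,0,0.7],[0,0,0,0,0,0,1],[0,0,0,0,0,0,1],[0,0,-0.03,0,0,0,1],[0,0,-0.08,0,0,0,1],[0,0,-0.10,0,0,0,1]]';python3 -c "
from h import *
i=optics.camera('side');cv2.imwrite('pics/rel_full.png',i[:,:,::-1]);crop('side',i,320,205,70,60,5,'rel_s')"
```

```text
time: 7.95
ee_pos: [0.5466, -0.0075, 0.1834]
tcp_rot: [-180.0, -0.3, -1.4]
wrist_force: [0.2, -0.3, 0.4]
opening: 0.0853
```

View pics/rel_s.png

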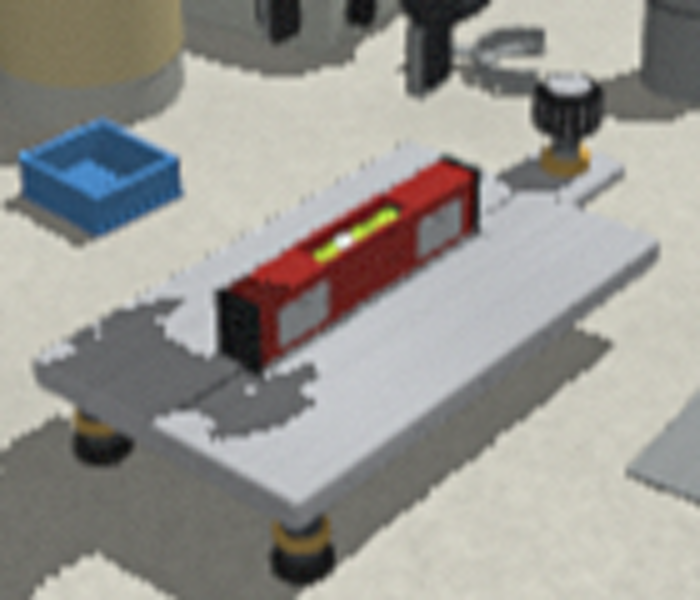

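The level lies on the engraved line (side crop, ends near (240,330) and (465,190)). The bubble at (345,242) is left of the vial middle (357,235), so the foot end is low. Next the knob, cross-checked from the side view.

```bash
python3 -c "
from h import *
b=lambda x,y:(250+x/5-.4,145+y/5-.4)
print(ray('side',*b(569,85),.114))
go([.541,-.1925,.135],60)
go([.541,-.1925,.086],60)"
```

```text
[ 0.53649448 -0.18936859  0.114     ]
t 8.0 pos [ 0.5474 -0.0076  0.1854] rpy [-180.     -0.44   -1.38] q [-0.8  3.4  3.4 89.5 -0.  90.6] F [-0.7  0.1  3.4]
shift [-0.0023  0.185   0.0504] turn [ 0.0041 -0.007  -1.0712]
t 8.0 pos [ 0.5474 -0.0076  0.1854] rpy [-180.     -0.44   -1.38] q [-0.8  3.4  3.4 89.5 -0.  90.6] F [-0.7  0.1  3.4]
shift [-0.0027  0.185   0.0994] turn [ 0.0041 -0.007  -1.0712]
```

```bash
python3 -m creep '[[-0.0025,0.184,0.03,0,0,-1.07,1],[-0.0025,0.184,0.03,0,0,-1.07,1],[-0.0025,0.184,0.03,0,0,-1.07,1],[-0.0025,0.184,0.03,0,0,-1.07,1],[-0.0025,0.184,0.03,0,0,-1.07,1],[-0.0025,0.184,0.03,0,0,-1.07,1],[-0.0025,0.184,0.03,0,0,-1.07,1],[-0.0025,0.184,0.03,0,0,-1.07,1]]';python3 -c "
from h import *
go([.540,-.1915,.086],60)
i=optics.camera('side');crop('side',i,340,205,70,60,5,'kn_s')
i=optics.camera('top');crop('top',i,350,205,70,60,5,'kn_t')"
```

```text
time: 8.8
ee_pos: [0.5387, -0.1916, 0.1486]
tcp_rot: [-180.0, -0.0, 60.2]
wrist_force: [0.7, -0.2, -0.4]
opening: 0.0852
t 8.8 pos [ 0.5387 -0.1916  0.1486] rpy [-179.99   -0.     60.23] q [-19.6   7.1   3.2  86.1   0.   10.2] F [ 0.7 -0.2 -0.4]
shift [0.0008 0.0011 0.0626] turn [-0.0002 -0.0001  0.004 ]
```

View pics/kn_s.png

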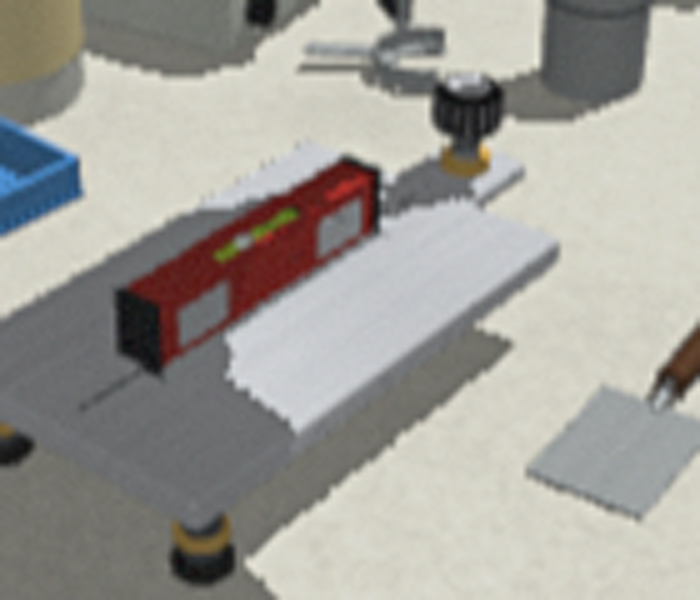

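View pics/kn_t.png

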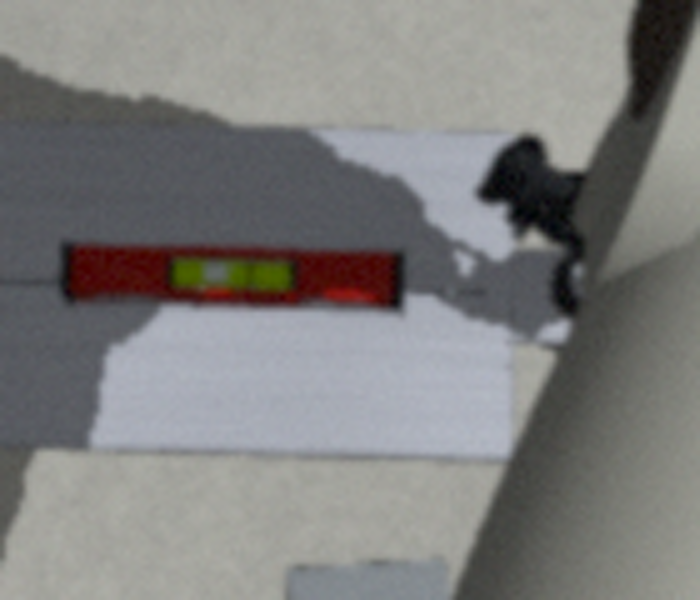

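In the top crop the vial spans x 170–293 and its right line is at 250, so the middle is about 232. The bubble is at 216, which is roughly -8.5 mm and needs about 1.9 rad clockwise. Lowering over the knob.

```bash
python3 -m creep '[[0.001,0.001,0.04,0,0,0,1],[0.001,0.001,0.062,0,0,0,1],[0.001,0.001,0.062,0,0,0,1],[0.001,0.001,0.062,0,0,0,0.4],[0.001,0.001,0.062,0,0,0,0.4],[0.001,0.001,0.062,0,0,0,0.4],[0.001,0.001,0.062,0,0,0,0.4],[0.001,0.001,0.062,0,0,0,0.4]]' 40; python3 -m creep '[[0,0,0,0,0,0,0.4],[0,0,0,0,0,0,0.4]]';python3 -c "
from h import *
go([.540,-.1915,.086],60)
i=optics.camera('side');crop('side',i,340,205,70,60,5,'kg_s')"
```

```text
time: 9.7
ee_pos: [0.5399, -0.1934, 0.0894]
tcp_rot: [179.8, 0.2, 59.8]
wrist_force: [-7.9, -10.4, 9.0]
opening: 0.0387
time: 9.9
ee_pos: [0.5398, -0.1934, 0.0894]
tcp_rot: [179.8, 0.2, 59.8]
wrist_force: [-7.5, -9.9, 8.6]
opening: 0.0388
t 9.9 pos [ 0.5398 -0.1934  0.0894] rpy [179.81   0.23  59.81] q [-19.6   7.6  -2.8  79.5  -0.3  10.6] F [-7.5 -9.9  8.6]
shift [ 0.0017 -0.0008  0.0033] turn [ 0.0033  0.0039 -0.0033]
```

View pics/kg_s.png

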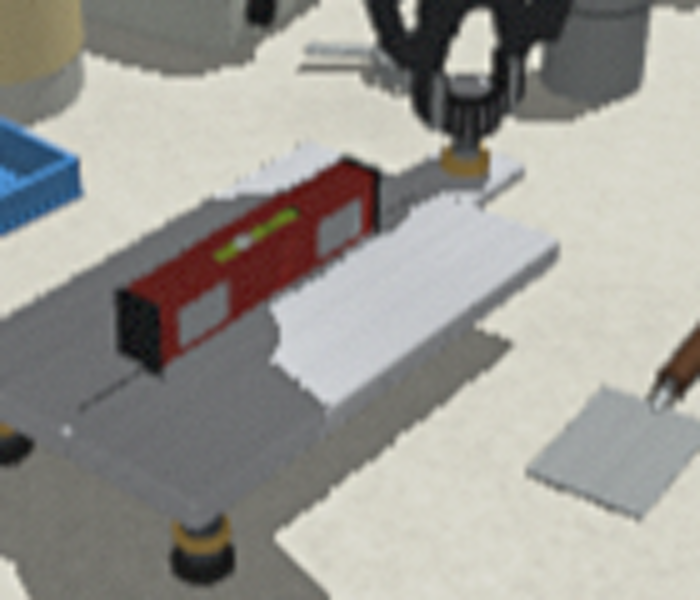

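The fingers hold the knob (opening 38.8 mm). The 12 N side force along -tool x says the axis is about 2 mm that way, so I shift there and turn clockwise.

```bash
python3 -m creep '[[-0.0018,0,0,0,0,0,0.4],[-0.0018,0,0,0,0,0.12,0.4],[-0.0018,0,0,0,0,0.26,0.4],[-0.0018,0,0,0,0,0.40,0.4],[-0.0018,0,0,0,0,0.54,0.4],[-0.0018,0,0,0,0,0.68,0.4],[-0.0018,0,0,0,0,0.82,0.4],[-0.0018,0,0,0,0,0.95,0.4]]'; python3 -c "
from h import *
go([.540,-.1915,.086],60)"
```

```text
time: 10.75
ee_pos: [0.5396, -0.1936, 0.0893]
tcp_rot: [179.8, -0.1, 5.1]
wrist_force: [-3.3, -2.8, 9.3]
opening: 0.0387
t 10.75 pos [ 0.5396 -0.1936  0.0893] rpy [ 1.7985e+02 -1.1000e-01  5.1400e+00] q [-19.7   7.6  -2.8  79.5  -0.1  65.2] F [-3.3 -2.8  9.3]
shift [ 0.0006 -0.002   0.0033] turn [ 3.400e-03 -4.000e-04 -9.574e-01]
```

Going well. Turn most of the rest, let it settle, and look.

```bash
python3 -m creep '[[0,0,0,0,0,0.14,0.4],[0,0,0,0,0,0.28,0.4],[0,0,0,0,0,0.42,0.4],[0,0,0,0,0,0.56,0.4],[0,0,0,0,0,0.70,0.4],[0,0,0,0,0,0.80,0.4],[0,0,0,0,0,0.85,0.4],[0,0,0,0,0,0.85,0.4]]'; python3 -m creep '[[0,0,0,0,0,0,0.4],[0,0,0,0,0,0,0.4],[0,0,0,0,0,0,0.4],[0,0,0,0,0,0,0.4],[0,0,0,0,0,0,0.4],[0,0,0,0,0,0,0.4],[0,0,0,0,0,0,0.4],[0,0,0,0,0,0,0.4]]'; python3 -c "
from h import *
go([.540,-.1915,.086],60)
i=optics.camera('side');cv2.imwrite('pics/tf_s.png',i[:,:,::-1]);crop('side',i,320,195,50,35,8,'t1_s')
i=optics.camera('top');cv2.imwrite('pics/tf_t.png',i[:,:,::-1]);crop('top',i,328,205,45,30,8,'t1_t')"
```

```text
time: 11.55
ee_pos: [0.5395, -0.1935, 0.0894]
tcp_rot: [180.0, -0.2, -43.4]
wrist_force: [-3.9, -2.7, 9.7]
opening: 0.039
time: 12.35
ee_pos: [0.5395, -0.1935, 0.0894]
tcp_rot: [180.0, -0.2, -43.3]
wrist_force: [-4.1, -2.6, 8.4]
opening: 0.0386
t 12.35 pos [ 0.5395 -0.1935  0.0894] rpy [ 1.800e+02 -1.600e-01 -4.327e+01] q [-1.970e+01  7.600e+00 -2.800e+00  7.950e+01 -1.000e-01  1.136e+02] F [-4.1 -2.6  8.4]
shift [-0.001  -0.0018  0.0034] turn [ 0.0025 -0.002  -1.8023]
```

View pics/t1_s.png

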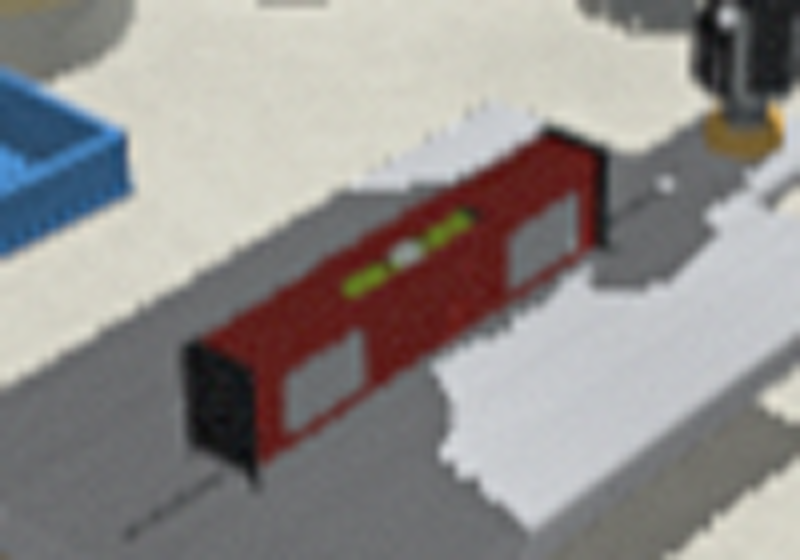

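View pics/t1_t.png

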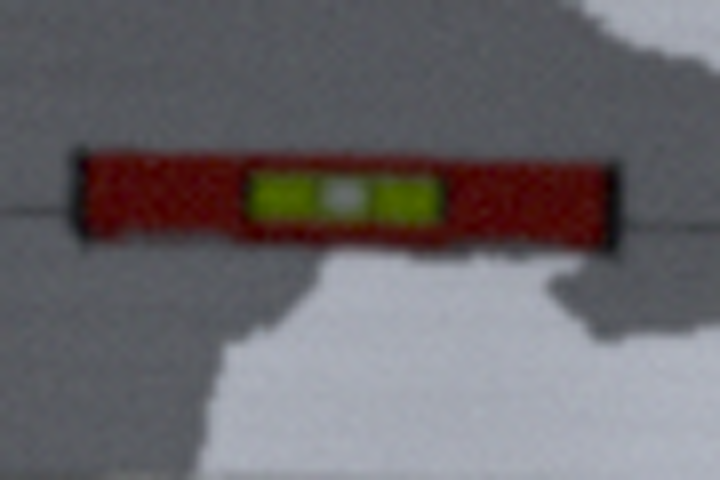

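Side and top both show the bubble nearly central (top crop: bubble at about 343, vial 249–442). I'll measure it at sub-pixel level.

```bash
cat >> h.py <<'E'
def bub(im,n,cen,ax,hl=46,z=.1):
    # profile along world line through cen, dir ax ; returns bubble/vial stats in mm from cen (top camera)
    s=np.arange(-hl,hl+.1,.5)*1e-3
    pr=[]
    hsv=im.astype(np.float32)
    for off in np.arange(-3,3.1,1)*1e-3:
        nrm=np.array([-ax[1],ax[0],0])
        pts=np.array([proj(n,cen+ax*k+nrm*off) for k in s],np.float32)
        pr.append(cv2.remap(hsv,pts[:,0].reshape(-1,1),pts[:,1].reshape(-1,1),cv2.INTER_LINEAR)[:,0])
    c=np.mean(pr,0);R,G,B=c.T
    g=np.clip(G-R*.9,0,None)  # unused
    vial=G/(R+G+B); white=B/(R+G+B)
    return s*1e3,c,vial,white
E
python3 - <<'E'
from h import *
im=cv2.imread("pics/tf_t.png")[:,:,::-1].copy()
y=cv2.imread("pics/t1_t.png")
cen=ray("top",283+345/8-.44,175+198/8-.44,.098);ax=np.array([-.0244,-.9997,0])
s,c,v,w=bub(im,"top",cen,ax)
for i in range(0,len(s),4): print(s[i],c[i].round(),)
E
```

```text
-46.0 [74. 12.  8.]
-44.0 [74. 10.  8.]
-42.0 [73. 11. 10.]
-40.0 [73. 12.  8.]
-38.0 [72. 12.  6.]
-36.00000000000001 [68. 11. 12.]
-34.0 [49. 18. 11.]
-32.0 [43. 36.  8.]
-30.0 [49. 59.  4.]
-28.0 [63. 83.  0.]
-26.000000000000004 [70. 90.  1.]
-24.0 [72. 94.  1.]
-22.0 [73. 95.  1.]
-20.0 [73. 93.  1.]
-18.000000000000004 [73. 93.  2.]
-16.0 [72. 93.  1.]
-14.0 [70. 90.  0.]
-12.0 [65. 85.  3.]
-10.0 [62. 78. 18.]
-8.0 [71. 83. 41.]
-6.0 [80. 90. 63.]
-4.0 [88. 96. 82.]
-2.0 [ 93. 100.  92.]
0.0 [ 95. 101.  95.]
2.0 [ 94. 100.  90.]
4.0 [88. 97. 78.]
6.0 [77. 90. 55.]
8.0 [66. 79. 30.]
10.0 [64. 79. 12.]
12.0 [68. 86.  3.]
14.0 [72. 92.  3.]
16.0 [74. 94.  2.]
18.000000000000004 [72. 93.  1.]
20.0 [71. 92.  0.]
22.0 [71. 91.  0.]
24.0 [73. 94.  2.]
26.000000000000004 [71. 90.  2.]
28.0 [62. 79.  4.]
30.0 [49. 60.  8.]
32.0 [39. 35. 11.]
34.0 [52. 16. 11.]
36.00000000000001 [64. 10. 10.]
38.0 [73. 12. 10.]
40.0 [75. 11.  9.]
42.0 [76. 12. 12.]
44.0 [75. 10. 10.]
46.0 [74.  9.  6.]
```

Bubble at about -0.5 mm from the vial middle. A small nudge of 0.1 rad clockwise, then release and back off.

```bash
python3 -m creep '[[0,0,0,0,0,0.05,0.4],[0,0,0,0,0,0.1,0.4],[0,0,0,0,0,0.1,0.4],[0,0,0,0,0,0.1,0.7],[0,0,0,0,0,0.1,1],[0,0,0,0,0,0.1,1],[0,0,-0.04,0,0,0.1,1],[0,0,-0.08,0,0,0.1,1]]'; python3 -c "
from h import *
go([.5457,-.0075,.16],-91.4)
"
```

```text
time: 13.25
ee_pos: [0.5385, -0.1922, 0.1669]
tcp_rot: [179.9, 0.1, -48.9]
wrist_force: [1.5, -0.3, 0.2]
opening: 0.0857
t 13.25 pos [ 0.5385 -0.1922  0.1669] rpy [ 1.7993e+02  1.3000e-01 -4.8920e+01] q [-19.7   7.3   5.4  88.3   0.  119.3] F [ 1.5 -0.3  0.2]
shift [-0.1345 -0.1268  0.0071] turn [0.002  0.0018 0.7414]
```

```bash
python3 -m creep '[[0,0,0,0,0,-0.14,1],[0,0,0,0,0,-0.28,1],[0,0,0,0,0,-0.42,1],[0,0,0,0,0,-0.56,1],[0,0,0,0,0,-0.70,1],[0,0,0,0,0,-0.84,1],[0,0,0,0,0,-0.98,1],[0,0,0,0,0,-1.12,1]]';  python3 -m creep '[[0,0,0,0,0,-0.14,1],[0,0,0,0,0,-0.28,1],[0,0,0,0,0,-0.42,1],[0,0,0,0,0,-0.56,1],[0,0,0,0,0,-0.70,1],[0,0,0,0,0,-0.84,1],[0,0,0,0,0,-0.98,1],[0,0,0,0,0,-1.12,1]]'; python3 - <<'E'
from h import *
im=optics.camera('top');cv2.imwrite('pics/tf2_t.png',im[:,:,::-1]);crop('top',im,328,205,45,30,8,'t2_t')
go([.5457,-.0075,.14],88.6)
cen=ray("top",283+345/8-.44,175+198/8-.44,.098);ax=np.array([-.0244,-.9997,0])
s,c,v,w=bub(im,"top",cen,ax)
for a,ch,tag in((36,1,"vial"),(15,2,"bub")):
    m=abs(s)<a;x=s[m];f=c[m,ch];t=(f.max()+f.min())/2;i=np.where(f>t)[0]
    L=np.interp(t,[f[i[0]-1],f[i[0]]],[x[i[0]-1],x[i[0]]]);Rr=np.interp(-t,[-f[i[-1]],-f[i[-1]+1]],[x[i[-1]],x[i[-1]+1]])
    print(tag,L,Rr,(L+Rr)/2)
E
```

```text
time: 14.05
ee_pos: [0.5393, -0.1925, 0.167]
tcp_rot: [-180.0, -0.0, 15.6]
wrist_force: [0.6, -0.3, 0.5]
opening: 0.0856
time: 14.85
ee_pos: [0.5393, -0.1925, 0.167]
tcp_rot: [180.0, -0.0, 79.8]
wrist_force: [-0.0, 0.0, -0.3]
opening: 0.0852
t 14.9 pos [ 0.5393 -0.1925  0.167 ] rpy [ 1.7999e+02 -1.0000e-02  8.0230e+01] q [-19.7   7.2   5.4  88.2   0.   -9.9] F [ 0.3 -0.6  0.1]
shift [ 0.1834 -0.0251  0.027 ] turn [ 1.00e-04 -1.00e-04 -1.46e-01]
vial -30.453988983519157 30.3065744655624 -0.07370725897837893
bub -6.538712091372203 6.646981479726792 0.05413469417729422
```

View pics/t2_t.png

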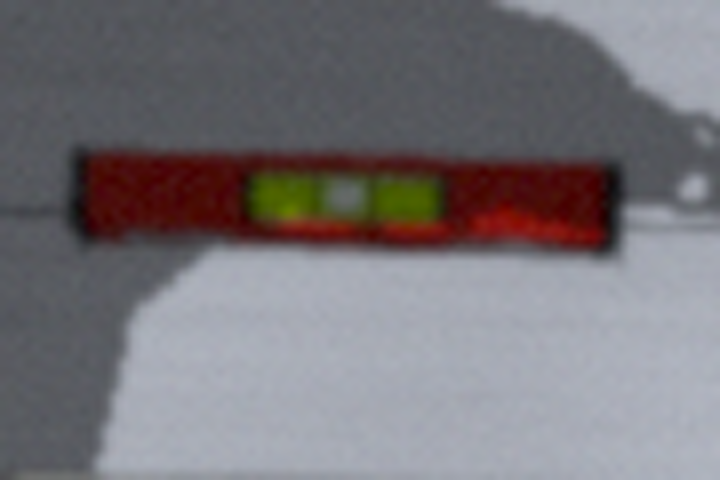

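Bubble centred to about 0.1 mm with the arm clear. Checking where the level sits, then pressing with the open fingers on the solid ends either side of the slot.

```bash
python3 - <<'E'
from h import *
d=lambda x,y:(283+x/8-.44,175+y/8-.44)
A=ray("top",*d(77,196),.106);B=ray("top",*d(617,206),.106);print(A,B,(A+B)/2,np.linalg.norm(A-B),np.degrees(np.arctan2(*(B-A)[[1,0]])))
c=(A+B)/2
go([c[0],c[1],.12],88.6)
E
```

```text
[0.5468373  0.08172438 0.106     ] [ 0.54317633 -0.09391099  0.106     ] [ 0.54500682 -0.0060933   0.106     ] 0.17567352166621553 -91.19410927467013
t 14.9 pos [ 0.5393 -0.1925  0.167 ] rpy [ 1.7999e+02 -1.0000e-02  8.0230e+01] q [-19.7   7.2   5.4  88.2   0.   -9.9] F [ 0.3 -0.6  0.1]
shift [ 0.1847 -0.026   0.047 ] turn [ 1.00e-04 -1.00e-04 -1.46e-01]
```

```bash
python3 -m creep '[[0.184,-0.026,0.03,0,0,-0.146,1],[0.184,-0.026,0.03,0,0,-0.146,1],[0.184,-0.026,0.03,0,0,-0.146,1],[0.184,-0.026,0.03,0,0,-0.146,1],[0.184,-0.026,0.045,0,0,-0.146,1],[0.184,-0.026,0.051,0,0,-0.146,1],[0.184,-0.026,0.051,0,0,-0.146,1],[0.184,-0.026,0.051,0,0,-0.146,1]]'; python3 - <<'E'
from h import *
go([.5452,-.0068,.093],88.6)
i=optics.camera('side');crop('side',i,320,195,50,35,8,'pr_s')
E
```

```text
time: 15.7
ee_pos: [0.5476, -0.0081, 0.1163]
tcp_rot: [180.0, 0.0, 87.6]
wrist_force: [-0.3, 0.7, -0.0]
opening: 0.0856
t 15.7 pos [ 0.5476 -0.0081  0.1163] rpy [1.7999e+02 1.0000e-02 8.7650e+01] q [-0.8  3.9 -3.8 82.3 -0.   1.5] F [-0.3  0.7 -0. ]
shift [ 0.0012 -0.0024  0.0233] turn [ 0.0002  0.0002 -0.0166]
```

View pics/pr_s.png

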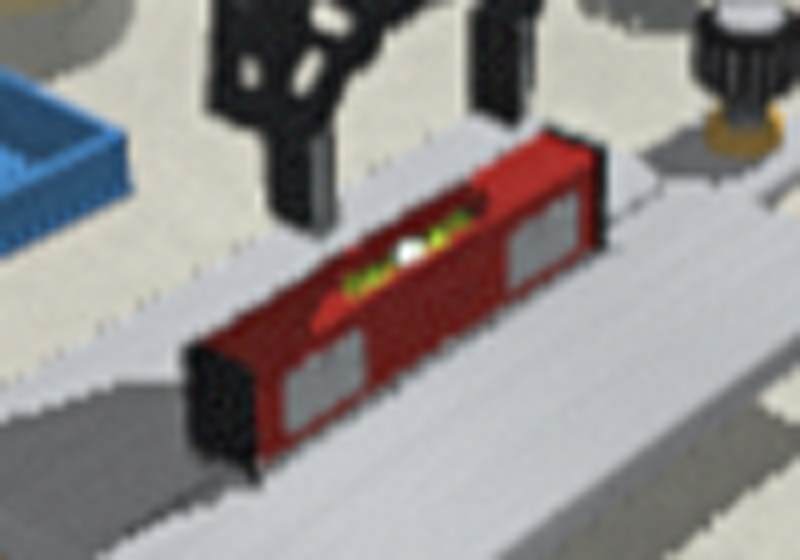

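The fingers are above the two solid ends and the vial stays visible between them. Lowering.

```bash
python3 -m creep '[[0.0012,-0.002,0.006,0,0,-0.016,1],[0.0012,-0.002,0.013,0,0,-0.016,1],[0.0012,-0.002,0.018,0,0,-0.016,1],[0.0012,-0.002,0.018,0,0,-0.016,1],[0.0012,-0.002,0.018,0,0,-0.016,1]]'; python3 -m creep '[[0,0,0.001,0,0,0,1],[0,0,0.002,0,0,0,1],[0,0,0.002,0,0,0,1]]'; python3 -c "
from h import *
go([.5452,-.0068,.093],88.6)"
```

```text
time: 16.25
ee_pos: [0.5455, -0.0057, 0.0979]
tcp_rot: [-180.0, 0.0, 88.7]
wrist_force: [-0.1, -1.0, -0.1]
opening: 0.0855
time: 16.55
ee_pos: [0.5456, -0.0057, 0.096]
tcp_rot: [180.0, 0.0, 88.7]
wrist_force: [0.1, 0.2, 0.4]
opening: 0.0851
t 16.55 pos [ 0.5456 -0.0057  0.096 ] rpy [179.98   0.    88.7 ] q [-0.6  3.9 -6.1 80.1 -0.   0.7] F [0.1 0.2 0.4]
shift [-0.0011 -0.0004  0.003 ] turn [0.0003 0.0001 0.0017]
```

```bash
python3 -m creep '[[-0.0008,0,0.001,0,0,0,1],[-0.0008,0,0.002,0,0,0,1],[-0.0008,0,0.002,0,0,0,1]]'; python3 -m creep '[[0,0,0.0005,0,0,0,1],[0,0,0.001,0,0,0,1],[0,0,0.001,0,0,0,1]]'
```

```text
time: 16.85
ee_pos: [0.5455, -0.0065, 0.0939]
tcp_rot: [180.0, 0.0, 88.7]
wrist_force: [0.1, 0.2, -0.2]
opening: 0.0856
time: 17.15
ee_pos: [0.5455, -0.0065, 0.093]
tcp_rot: [180.0, 0.0, 88.7]
wrist_force: [-0.1, -0.4, 0.1]
opening: 0.0856
```

```bash
for k in 1 2; do python3 -m creep '[[0,0,0.0005,0,0,0,1],[0,0,0.001,0,0,0,1],[0,0,0.001,0,0,0,1]]' | grep -E 'ee_pos|force'; done
```

```text
ee_pos: [0.5457, -0.0065, 0.0929]
wrist_force: [-2.6, -0.7, 6.9]
ee_pos: [0.5458, -0.0065, 0.0929]
wrist_force: [-5.0, 0.2, 13.1]
```

```bash
python3 -m creep '[[0,-0.0005,0,0,0,0,1],[0,-0.0008,0.0005,0,0,0,1],[0,-0.0012,0.001,0,0,0,1],[0,-0.0012,0.001,0,0,0,1]]' ; python3 - <<'E'
from h import *
i=optics.camera('side');cv2.imwrite('pics/p1f.png',i[:,:,::-1]);crop('side',i,320,195,50,35,8,'p1_s')
i=optics.camera('top');crop('top',i,328,205,70,50,5,'p1_t')
print(bot.get_obs()['torque'])
E
```

```text
time: 18.15
ee_pos: [0.5457, -0.0065, 0.0928]
tcp_rot: [179.7, 0.0, 88.7]
wrist_force: [-2.5, -0.4, 16.9]
opening: 0.0851
[ 0.00702607  0.46174915 -0.03841524]
```

View pics/p1_s.png

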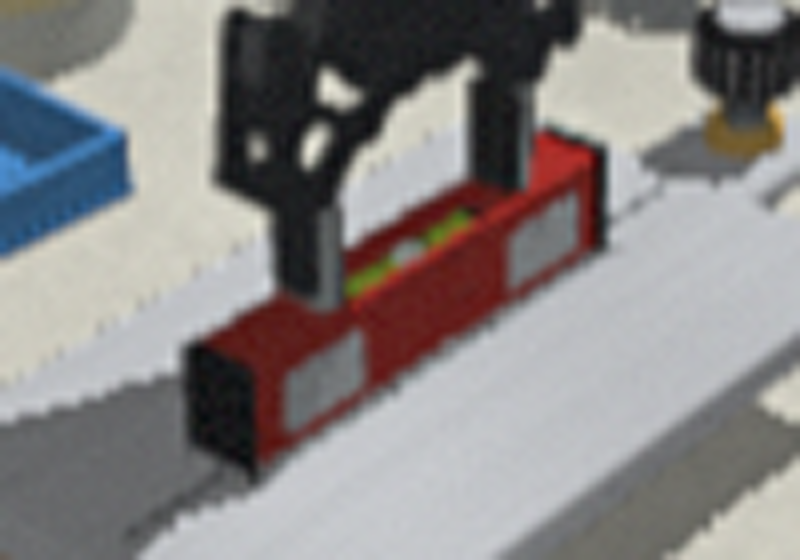

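Both fingertips rest on the solid top. The bubble at crop (408,250) is unmoved from the unpressed picture (410,250). A little firmer, settle a second, and check again.

```bash
python3 -m creep '[[0,-0.0003,0.0005,0,0,0,1],[0,-0.0006,0.001,0,0,0,1],[0,-0.0006,0.001,0,0,0,1],[0,-0.0006,0.001,0,0,0,1],[0,-0.0006,0.001,0,0,0,1],[0,-0.0006,0.001,0,0,0,1],[0,-0.0006,0.001,0,0,0,1],[0,-0.0006,0.001,0,0,0,1]]' ; python3 -m creep '[[0,0,0,0,0,0,1],[0,0,0,0,0,0,1],[0,0,0,0,0,0,1],[0,0,0,0,0,0,1],[0,0,0,0,0,0,1]]'; python3 - <<'E'
from h import *
i=optics.camera('side');cv2.imwrite('pics/p2f.png',i[:,:,::-1]);crop('side',i,320,195,50,35,8,'p2_s')
# bubble centroid along vial: blue channel inside the vial band
u0,v0=270+410/8,160+250/8
for f in("tf_s","p1f","p2f"):
    im=cv2.imread(f"pics/{f}.png").astype(float)
    A=ray("side",u0,v0,.1);ax=np.array([-.0244,-.9997,0])
    s=np.arange(-20,20.1,.5)*1e-3
    pts=np.array([proj("side",A+ax*k) for k in s],np.float32)
    B=cv2.remap(im,pts[:,:1],pts[:,1:],cv2.INTER_LINEAR)[:,0]
    b=B[:,0];w=np.clip(b-.5*b.max(),0,None);print(f,"bubble at mm",(w*s).sum()/w.sum()*1e3, "width",(w>0).sum()*.5)
print(bot.get_obs()['wrist_force'])
E
```

```text
time: 19.05
ee_pos: [0.5457, -0.0065, 0.0928]
tcp_rot: [179.6, 0.0, 88.7]
wrist_force: [-1.4, 0.9, 21.7]
opening: 0.085
time: 19.55
ee_pos: [0.5457, -0.0065, 0.0928]
tcp_rot: [179.6, 0.0, 88.7]
wrist_force: [-3.0, 0.6, 21.5]
opening: 0.0855
tf_s bubble at mm -2.2233459807395497 width 14.0
p1f bubble at mm -1.9845086561021426 width 15.5
p2f bubble at mm -1.9891130792739973 width 15.5
[-2.38972776 -0.79242186 22.10036504]
```

View pics/p2_s.png

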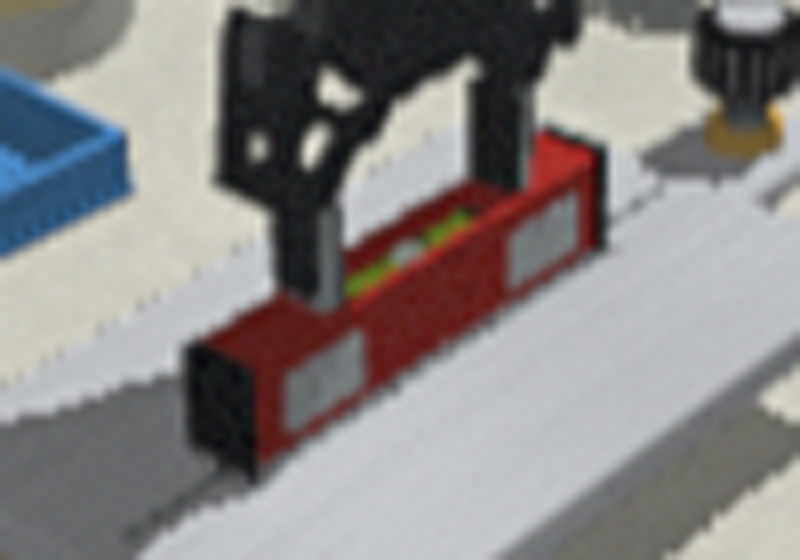

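The bubble is unchanged between 17 N and 22 N of press, the force is steady, and the level has not moved. Handing in.

```bash
python3 -c "
from workcell import bot
print(bot.job_done()); o=bot.get_obs(); print(o['time'],o['wrist_force'])"
```

```text
the job is handed in; nothing more can be done
None
the job is handed in; nothing more can be done
```

The table is levelled and the job is handed in, with the level still pressed down and the bubble centred, at about 19.6 s of the 58 s allowed. No verdict was reported.

**What I did:** I set the middle-sized red level down gently on the engraved line, with contact at about 1–2 N. It is within about 2 mm of the table's middle and parallel to the line to about 0.2°. I let go, then turned the knob about 1.9 rad clockwise. With the arm clear I read the bubble at about +0.1 mm from centre. I then pressed the level with the open fingertips, one on each solid end of its top, at a steady 21–22 N.

**Last checks:**
- **Bubble:** in the side view it stayed put as the press went from 17 N to 22 N. Compared with the earlier side picture, that puts it within about 0.3 mm of centre. The top camera was blocked by the arm while pressing, so the pressed reading comes from the side view only.
- **Position estimates:** the two cameras differed by about 3 mm on the knob. This showed up as a 12 N side force when I gripped it, and I corrected for it before turning.
- **Other things on the counter:** I went near none of them and saw nothing moved, but I did not take a separate final check of them.

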